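Find the stamped crate and push it to the dispatch rail

TASK

Two like light grey crates stand in front of the metal dispatch rail, and one of them has a ring-shaped stamp on its underside. Push each crate over with the fingertips, away from you onto its far side, so that both undersides face you; then push the stamped one, still lying, up to the rail until its open end lies square against it. Leave the other crate lying where it fell; do not lift or carry either crate, and leave the things around them alone.

Things in the scene. Friction and masses are not known exactly. Their poses are not given: they have to be found in the camera images.
- crate_stamped: open-topped light grey crate, upright at first: 56 mm deep (its x, away from the robot, yaw within 0.12), 90 wide (y), 100 tall, walls 4, 0.25 kg. Origin centre of underside. Underside stamped: flat dark 44 mm ring with a tick in it. Stands left or right by chance. Pushed 85 to 90 mm up on its near wall it tips over its far bottom edge past balance at 0.6 rad; lies 56 mm high, 100 long, z axis to the rail.
- crate_stamped_mid (a point): centre of the stamped crate's volume, 50 mm above the underside along its z
- crate_stamped_rim_left (a point): the left corner of the top rim of the far (+x) wall of this crate, at its outer face; when the crate lies tipped away it is the left bottom corner of the end facing the rail
- crate_stamped_rim_right (a point): the right corner of the top rim of the far (+x) wall of this crate, at its outer face; when the crate lies tipped away it is the right bottom corner of the end facing the rail
- crate_plain: open-topped light grey crate, upright at first: 56 mm deep (its x, away from the robot, yaw within 0.12), 90 wide (y), 100 tall, walls 4, 0.25 kg. Origin centre of underside. Underside blank; otherwise just like the stamped crate, and tips in the same way.
- crate_plain_mid (a point): centre of the plain crate's volume, 50 mm above the underside along its z
- crate_plain_rim_left (a point): the left corner of the top rim of the far (+x) wall of this crate, at its outer face; when the crate lies tipped away it is the left bottom corner of the end facing the rail
- crate_plain_rim_right (a point): the right corner of the top rim of the far (+x) wall of this crate, at its outer face; when the crate lies tipped away it is the right bottom corner of the end facing the rail
- rail: the dispatch rail: a bare aluminium angle fixed to the worktop beyond the crates, running left to right, 420 mm long (its y), upright flange 18 mm high. Origin at the foot of the flange's face towards the robot, at mid-length; x points away from the robot, square to the rail (yaw within 0.05 rad)
- vial: small capped glass vial standing on the worktop between the two crates on the robot's side, 16 mm across, 48 mm tall; bystander; origin under its centre
- jar: white powder jar left of the crates and the tape roll, 49 mm across, 70 mm tall; bystander; origin under its centre
- mortar: small brown mortar right of the crates, 56 mm across, 22 mm tall; bystander; origin under its centre
- stapler: stapler at the right near the table's front, 125 x 34 x 42 mm; bystander; origin under its centre
- roll: roll of tape lying left of the crates, 54 mm across, 19 mm tall; bystander; origin under its centre
- wash_bottle: wash bottle with a bent spout, 244 mm tall, standing fast on the left side of the worktop among smaller bottles and a bench press; pass over the left side and the spectrometer with the fingertips at 350 mm or higher
Things that resemble listed ones, but are neither listed nor needed, are in the scene too. What is shaped like the crate_stamped but pink is not meant. Leave any blue look-alike of the crate_plain alone.

How it is judged:
On the way:
1. both crates lie tipped away on their far sides, undersides towards the robot, at rest, and neither has yet been pushed to the rail (angle between crate_stamped's own z axis and vertical between 1.4 and 1.74 rad and z of rail in the frame of crate_stamped above 0.09 m and angle between the z axis of each of crate_stamped, crate_plain and the x axis of rail, either way round below 0.6 rad and height (world z) of each of crate_stamped_rim_left, crate_stamped_rim_right, crate_plain_rim_left, crate_plain_rim_right below 0.015 m and angle between crate_plain's own z axis and vertical between 1.4 and 1.74 rad and z of rail in the frame of crate_plain above 0.09 m and linear speed of each of crate_stamped, crate_plain below 0.02 m/s and angular speed of each of crate_stamped, crate_plain below 0.1 rad/s and x of each of crate_stamped_mid, crate_plain_mid in the frame of rail below -0.065 m), for 0.2 s.
At the end, for the whole second after the job is handed in: Both crates lie at rest on their far walls, undersides to the robot. Both lower corners of the stamped crate's open end are within 10 mm of the rail's face, between its ends. The plain crate's centre is within 140 mm of its start (the fall itself moves it about 80 mm) and 65 mm short of the rail (angle between crate_stamped's own z axis and vertical between 1.4 and 1.74 rad and z of rail in the frame of crate_stamped above 0.09 m and angle between the z axis of each of crate_stamped, crate_plain and the x axis of rail, either way round below 0.6 rad and height (world z) of each of crate_stamped_rim_left, crate_stamped_rim_right, crate_plain_rim_left, crate_plain_rim_right below 0.015 m and angle between crate_plain's own z axis and vertical between 1.4 and 1.74 rad and z of rail in the frame of crate_plain above 0.09 m and linear speed of each of crate_stamped, crate_plain below 0.02 m/s and angular speed of each of crate_stamped, crate_plain below 0.1 rad/s and x of crate_stamped_rim_left in the frame of rail between -0.01 and 0.006 m and x of crate_stamped_rim_right in the frame of rail between -0.01 and 0.006 m and y of crate_stamped_mid in the frame of rail between -0.2 and 0.2 m and distance of crate_plain_mid from where it was at the start of the episode below 0.14 m and x of crate_plain_mid in the frame of rail below -0.065 m); the robot touches nothing.
It fails at once if a crate is lifted or carried off the worktop (its centre rises higher than tipping can bring it: 78 mm, 65 mm upright, 46 mm lying) ((height (world z) of crate_stamped_mid above 0.078 m or (height (world z) of crate_stamped_mid above 0.065 m and angle between crate_stamped's own z axis and vertical below 0.12 rad) or (height (world z) of crate_stamped_mid above 0.046 m and angle between crate_stamped's own z axis and vertical above 1.35 rad)) or (height (world z) of crate_plain_mid above 0.078 m or (height (world z) of crate_plain_mid above 0.065 m and angle between crate_plain's own z axis and vertical below 0.12 rad) or (height (world z) of crate_plain_mid above 0.046 m and angle between crate_plain's own z axis and vertical above 1.35 rad))).
It fails at once if a bystander (vial, jar, mortar, stapler, tape roll) is moved more than 25 mm (distance of any of vial, jar, mortar, stapler, roll from where it was at the start of the episode above 0.025 m).
It also fails if it takes over 58 s, if anything falls off the work surface, if the arm or the gripper's body presses on something with over 40 N, if the wrist force passes 120 N, or if a joint passes its speed limit or range.

ROBOT

A 7-joint arm with a two-finger parallel gripper is mounted at the origin on a cart in front of the work surface, level with it; the furniture and walls round the work are solid. World frame = base frame: x ahead of the robot, y to its left, z up, the work surface at z = 0. Lengths are in m, angles in rad, forces in N, time in s.
With the tool pointing down it reaches from about 0.425 to 0.875 m from the base axis. Payload 4.7 kg.
Tool frame: the origin (TCP) lies at the very end of the fingers, on their centre line; the grasp point (between the pads) lies 19 mm behind it (grip_point_offset is the distance from the TCP to the grasp point, in m); z points along the fingers, y is the line along which they close (so a half turn about z gives the same grasp; the last joint's range is limited). The gripper opens to 87 mm and grips with 3 to 60 N. Pads are 19 mm wide; open, the fingers measure 117 mm over their backs; the gripper's body (75 mm by 190 mm) begins 51 mm behind the grasp point.
Start: joints at [-1.238, 0.321, -0.07, 1.45, 0.023, 1.371, -0.057], TCP at [0.204, 0.617, 0.223] pointing down, gripper open.
Joint ranges: [-2.86, 2.86], [-0.3, 2.09], [-1.38, 1.24], [0.06, 2.45], [-1.56, 4.7], [0.09, 2.05], [-2.69, 2.69]. Speed limits (rad/s): [2.57, 2.57, 3.14, 3.14, 3.14, 3.14, 3.14].

INTERFACE

Orientations are given as a unit quaternion [x, y, z, w].
In Python, from plant import get_obs, grab_frame, finish_job, grip_point_offset gives the robot as it stands.
- The arm moves only by the tool move_arm, never from a script. Its argument "series" is a list of rows, each an object with "dp": the shift along the world's x, y, z in mm, a list of three; "rotation": the turn, a rotation vector about the world's x, y, z in rad, a list of three; "gripper": the gripper command: -1 is shut, 1 is fully open, values between are in proportion. A call has exactly 5 rows; each row shifts and turns the commanded pose from where the row before left it; what a row does not reach is not made up. A row lasts 1/12 s, in which the tool goes at most 41.7 mm and 7.16 degrees, less where a joint would pass 70% of its speed; a pose out of reach is approached as far as the arm can. A call with a gripper value outside its range is refused whole. The fingers move at their own pace and stop on an object; "grip_force" is the grip in N (left out, the last holds). Time passes only in rows, so rows that do not move let the fingers close, or fill a call up. It gives the time, the measured TCP pose, the force, the opening and the grip force at its end, in the units of the state.
- get_obs(): the state, without advancing time (a new reading comes with each control period).
- grab_frame(name): name is "scene" or "top" or "wrist"; returns a dict with "frame" (480x640x3 uint8, blue, green, red), "range_z" (480x640 float32, m along the optical axis (not along the pixel's ray), 0 where there is no reading), "fx", "fy", "cx", "cy" (pixels), "k1" (the pictures are not rectified: a ray, as slopes to the right and down, at radius r is drawn at 1 + k1 r^2 times it, then the intrinsics apply), "pose" (4x4, takes a point from camera to world coordinates); the wrist camera has in their place "tool_from_camera" (4x4, takes a point from camera to tool coordinates, whose origin is the TCP and whose axes are the flange's). Camera axes: x right, y down, z forward; pixel columns grow to the right and rows downward; lengths in m; the calibration is good to about 2 mm. A picture is of the moment at which its call begins: read the wrist's pose just before it.
- finish_job(): hands the job in; it is judged then, once.
The state is a dict: "time": time; "qpos": joint angles; "qvel": joint speeds; "joint_efforts": joint torques, N m; "tool_pos": TCP position; "eef_rot": TCP orientation; "wrist_force": force on the tool from outside, world axes, zero at the start; "wrist_torque": the same for the moment, N m; "finger_gap": finger opening in m; "grasp_force": force on a finger pad.
Only numpy, scipy, OpenCV 4.12 (cv2) and the standard library are available. Lean on these libraries where they do the work, as an engineer would, in place of code of your own. Each camera call takes 0.05 s, during which the arm holds its last target. There are 200 camera calls.

## Working session

There is one attempt and no reset: what is moved stays moved. The work goes in short steps, Python scripts to look and compute and a tool call to move; the robot and the scene stay as the last step left them, time stands still between calls to the robot, and variables do not carry over. Pictures are saved under pics/ and viewed, at most 10 in all, crops included, and the job is handed in when it is done.

Besides the shell and the picture viewer there is one more tool, called after "Call:" by a JSON object that holds its "op" and its "data". move_arm: Moves the arm, as the interface text tells. Its arguments: {"type":"object","properties":{"series":{"type":"array","items":{"type":"object","properties":{"dp":{"type":"array","items":{"type":"number"}},"rotation":{"type":"array","items":{"type":"number"}},"gripper":{"type":"number"}}}},"grip_force":{"type":"number"}},"required":["series"]}

```bash
ls; mkdir -p pics
cat > h.py <<'E'
import numpy as np, cv2
from plant import get_obs, grab_frame, finish_job
def rays(f,uv):
    uv=np.atleast_2d(uv).astype(float)
    d=np.c_[(uv[:,0]-f["cx"])/f["fx"],(uv[:,1]-f["cy"])/f["fy"]]
    s=d.copy()
    for _ in range(10): s=d/(1+f["k1"]*(s**2).sum(1,keepdims=True))
    return np.c_[s,np.ones(len(s))]
def pts(f,uv,z=None):
    """plane z (world) or depth"""
    T=np.array(f["pose"]); r=rays(f,uv)
    if z is None:
        uv=np.atleast_2d(uv).astype(int); r=r*f["range_z"][uv[:,1],uv[:,0]][:,None]
        return r@T[:3,:3].T+T[:3,3]
    w=r@T[:3,:3].T; return T[:3,3]+w*((z-T[2,3])/w[:,2])[:,None]
def cloud(f):
    v,u=np.nonzero(f["range_z"]>0); uv=np.c_[u,v]; return uv,pts(f,uv)
E
python3 - <<'E'
from h import *
s=get_obs(); print(s["time"],s["tool_pos"],s["eef_rot"])
for n in("scene","top"):
    f=grab_frame(n); cv2.imwrite(f"pics/{n}0.png",f["frame"]); np.savez(f"{n}0.npz",**f); print(n,np.round(f["pose"],3).tolist(),f["fx"],f["k1"])
E
```

```text
pics
0.0 [0.20358238 0.61671824 0.22145859] [ 1.58694655e-01  9.87327254e-01 -9.42668945e-04 -1.05110381e-04]
scene [[0.518, -0.492, 0.699, -0.573], [-0.855, -0.277, 0.439, -0.854], [-0.022, -0.825, -0.565, 0.996], [0.0, 0.0, 0.0, 1.0]] 502.30022946650627 -0.11020978251739814
top [[-0.016, -0.993, 0.118, 0.351], [-0.999, 0.02, 0.033, -0.222], [-0.035, -0.118, -0.992, 1.815], [0.0, 0.0, 0.0, 1.0]] 537.5698051884516 0.02882697104271922
```

View pics/top0.png

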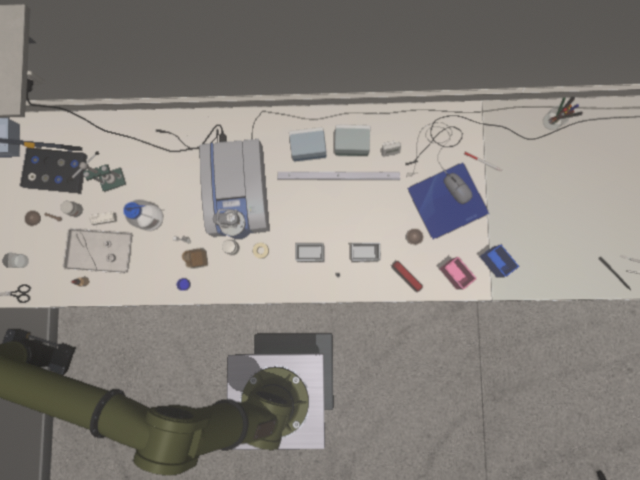

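View pics/scene0.png

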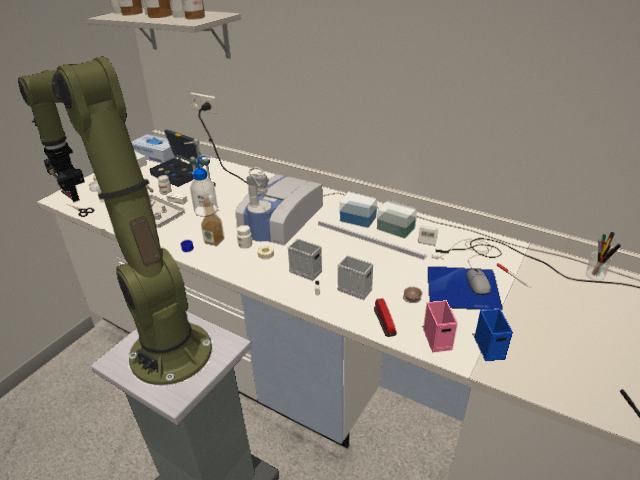

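Top view: grey crates at about (310,252) and (364,252), rail from (278,176) to (400,176), vial at (338,275), roll (261,251), jar (230,246), mortar (415,236) and stapler (407,276). The scene view agrees, with the pink and blue look-alikes at the right.

Run:
```python
from h import *
def rect(n,f,win,lo,hi):
    uv,p=cloud(f)
    m=(p[:,2]>lo)&(p[:,2]<hi)&(p[:,0]>win[0])&(p[:,0]<win[1])&(p[:,1]>win[2])&(p[:,1]<win[3])
    q=p[m]; r=cv2.minAreaRect(q[:,:2].astype(np.float32)*1000)
    print(n,len(q),np.round(r[0],1),np.round(r[1],1),round(r[2],1),'z',np.round(np.percentile(q[:,2],[5,50,95]),3),'min',np.round(q.min(0)[:2],3),'max',np.round(q.max(0)[:2],3))
f=dict(np.load("top0.npz"))
for n,c in dict(L=(310,252),R=(364,252),vial=(338,275),rail0=(280,176),rail1=(398,176),stap=(407,276),mort=(415,236),roll=(261,251)).items():
    print(n,np.round(pts(f,c,0.0),3),np.round(pts(f,c),3))
L=pts(f,(310,252),.1)[0];R=pts(f,(364,252),.1)[0]
for n,c in(("L",L),("R",R)): rect(n,f,(c[0]-.06,c[0]+.06,c[1]-.075,c[1]+.075),.085,.115)
V=pts(f,(338,275),.048)[0]; rect("vial",f,(V[0]-.02,V[0]+.02,V[1]-.02,V[1]+.02),.02,.06)
A=pts(f,(280,176),.018)[0];B=pts(f,(398,176),.018)[0]
rect("rail",f,(A[0]-.03,A[0]+.03,B[1]-.03,A[1]+.03),.01,.03)
g=dict(np.load("scene0.npz"))
for n,c in(("L",L),("R",R)): rect(n+"s",g,(c[0]-.06,c[0]+.06,c[1]-.075,c[1]+.075),.085,.115)
rect("rails",g,(A[0]-.03,A[0]+.03,B[1]-.03,A[1]+.03),.01,.03)
rect("vials",g,(V[0]-.025,V[0]+.025,V[1]-.025,V[1]+.025),.02,.06)
rect("bottle/left",f,(.3,.9,.1,.9),.1,.5)
big=cv2.resize(f["frame"][140:300,220:440],None,fx=3.6,fy=3.6,interpolation=cv2.INTER_CUBIC); cv2.imwrite("pics/topcrop.png",big)
```

```text
L [[ 0.486 -0.121  0.   ]] [[ 0.486 -0.121  0.002]]
R [[ 0.483 -0.303  0.   ]] [[ 0.482 -0.303  0.006]]
vial [[ 0.407 -0.214  0.   ]] [[ 0.406 -0.214  0.044]]
rail0 [[ 0.751 -0.021  0.   ]] [[ 0.75  -0.021  0.004]]
rail1 [[ 0.741 -0.426  0.   ]] [[ 0.741 -0.426 -0.001]]
stap [[ 0.4   -0.445  0.   ]] [[ 0.399 -0.44   0.037]]
mort [[ 0.534 -0.476  0.   ]] [[ 0.533 -0.475  0.011]]
roll [[0.493 0.046 0.   ]] [[ 0.493  0.046 -0.003]]
L 141 [ 480.6 -122.9] [90.6 55.9] 89.4 z [0.091 0.097 0.104] min [ 0.452 -0.168] max [ 0.509 -0.078]
R 137 [ 477.4 -303.9] [86.6 55.3] 88.7 z [0.09  0.097 0.102] min [ 0.449 -0.348] max [ 0.506 -0.26 ]
vial 19 [ 405.9 -214.4] [13.1 13.4] 87.9 z [0.033 0.043 0.051] min [ 0.399 -0.221] max [ 0.413 -0.208]
rail 236 [ 741.2 -227.2] [ 46.9 453.2] 2.8 z [0.01  0.015 0.022] min [ 0.721 -0.452] max [ 0.776 -0.001]
Ls 283 [ 480.4 -125.7] [94.7 62.5] 88.0 z [0.086 0.095 0.101] min [ 0.448 -0.173] max [ 0.513 -0.078]
Rs 332 [ 479.1 -305.4] [94.1 63.5] 88.8 z [0.086 0.095 0.101] min [ 0.447 -0.353] max [ 0.511 -0.259]
rails 287 [ 736.5 -232.5] [ 47.6 441.3] 3.9 z [0.01  0.015 0.021] min [ 0.724 -0.453] max [ 0.775 -0.011]
vials 42 [ 406.9 -214.8] [16.8 12.7] 36.0 z [0.024 0.035 0.049] min [ 0.396 -0.223] max [ 0.415 -0.209]
bottle/left 4976 [650.5 476.8] [753.8 405.3] 89.8 z [0.106 0.123 0.234] min [0.447 0.1  ] max [0.854 0.853]
```

View pics/topcrop.png

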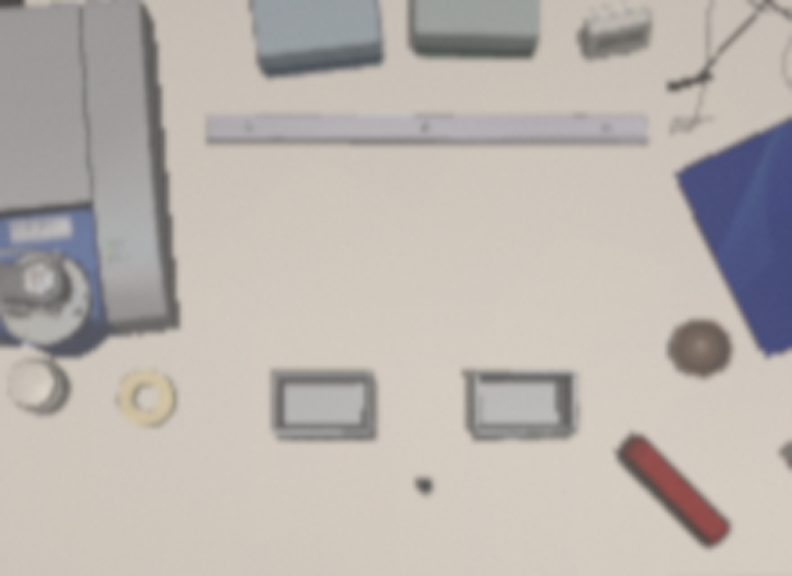

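Crate centres are about (0.481,-0.124) and (0.478,-0.304), with near faces at x≈0.452 and top at 0.10. The measured sizes match 56x90x100. Now I'm rising and crossing over the left side.

Call:
{"op": "move_arm", "data": {"series": [{"dp":[0,0,40],"rotation":[0,0,0],"gripper":0},{"dp":[0,0,40],"rotation":[0,0,0],"gripper":0},{"dp":[0,0,40],"rotation":[0,0,0],"gripper":0},{"dp":[0,0,40],"rotation":[0,0,0],"gripper":0},{"dp":[0,0,10],"rotation":[0,0,0],"gripper":0}]}}

```text
time: 0.52
tool_pos: [0.2041, 0.6185, 0.4]
eef_rot: [0.159, 0.987, 0.005, 0.001]
wrist_force: [-0.3, -0.6, 0.7]
finger_gap: 0.0615
grasp_force: 0.0
```

Call:
{"op": "move_arm", "data": {"series": [{"dp":[25,-27,0],"rotation":[0,0,0.03],"gripper":0},{"dp":[25,-27,0],"rotation":[0,0,0.03],"gripper":0},{"dp":[25,-27,0],"rotation":[0,0,0.03],"gripper":0},{"dp":[25,-27,0],"rotation":[0,0,0.03],"gripper":0},{"dp":[25,-27,0],"rotation":[0,0,0.03],"gripper":0}]}}

```text
time: 0.93
tool_pos: [0.3296, 0.4807, 0.392]
eef_rot: [0.083, 0.997, -0.0, -0.0]
wrist_force: [0.5, 0.4, 0.2]
finger_gap: 0.0443
grasp_force: 0.0
```

Call:
{"op": "move_arm", "data": {"series": [{"dp":[25,-27,0],"rotation":[0,0,0.03],"gripper":0},{"dp":[25,-27,0],"rotation":[0,0,0.03],"gripper":0},{"dp":[25,-27,0],"rotation":[0,0,0.03],"gripper":0},{"dp":[25,-27,0],"rotation":[0,0,0.03],"gripper":0},{"dp":[25,-27,0],"rotation":[0,0,0.03],"gripper":0}]}}

```text
time: 1.35
tool_pos: [0.4546, 0.3456, 0.3922]
eef_rot: [0.009, 1.0, -0.0, -0.0]
wrist_force: [0.6, 0.3, 0.7]
finger_gap: 0.0434
grasp_force: 0.0
```

Call:
{"op": "move_arm", "data": {"series": [{"dp":[0,-38,0],"rotation":[0,0,0.02],"gripper":0},{"dp":[0,-38,0],"rotation":[0,0,0],"gripper":0},{"dp":[0,-38,0],"rotation":[0,0,0],"gripper":0},{"dp":[0,-38,0],"rotation":[0,0,0],"gripper":0},{"dp":[0,-38,0],"rotation":[0,0,0],"gripper":0}]}}

```text
time: 1.77
tool_pos: [0.4534, 0.1553, 0.3921]
eef_rot: [-0.001, 1.0, -0.0, -0.0]
wrist_force: [0.2, 0.1, 0.7]
finger_gap: 0.0438
grasp_force: 0.0
```

Call:
{"op": "move_arm", "data": {"series": [{"dp":[-6,-38,0],"rotation":[0,0,0],"gripper":0},{"dp":[-6,-38,0],"rotation":[0,0,0],"gripper":0},{"dp":[-6,-38,0],"rotation":[0,0,0],"gripper":0},{"dp":[-6,-38,0],"rotation":[0,0,0],"gripper":0},{"dp":[-6,-38,0],"rotation":[0,0,0],"gripper":0}]}}

```text
time: 2.18
tool_pos: [0.4229, -0.0346, 0.3922]
eef_rot: [-0.001, 1.0, 0.0, -0.0]
wrist_force: [1.7, 0.0, 0.2]
finger_gap: 0.0433
grasp_force: 0.0
```

Call:
{"op": "move_arm", "data": {"series": [{"dp":[0,-38,0],"rotation":[0,0,0],"gripper":0},{"dp":[0,-38,0],"rotation":[0,0,0],"gripper":0},{"dp":[0,-13,-30],"rotation":[0,0,0],"gripper":0},{"dp":[0,0,-40],"rotation":[0,0,0],"gripper":0},{"dp":[0,0,-40],"rotation":[0,0,0],"gripper":0}]}}

```text
time: 2.6
tool_pos: [0.4239, -0.1232, 0.2817]
eef_rot: [0.001, 1.0, 0.0, 0.001]
wrist_force: [0.3, 0.1, -0.6]
finger_gap: 0.044
grasp_force: 0.0
```

Call:
{"op": "move_arm", "data": {"series": [{"dp":[0,0,-40],"rotation":[0,0,0],"gripper":0},{"dp":[0,0,-40],"rotation":[0,0,0],"gripper":0},{"dp":[0,0,-40],"rotation":[0,0,0],"gripper":0},{"dp":[0,0,-35],"rotation":[0,0,0],"gripper":0},{"dp":[0,0,-30],"rotation":[0,0,0],"gripper":0}]}}

```text
time: 3.02
tool_pos: [0.4221, -0.1215, 0.0949]
eef_rot: [-0.0, 1.0, 0.0, -0.001]
wrist_force: [0.6, 0.1, -0.2]
finger_gap: 0.0433
grasp_force: 0.0
```

Run:
```python
from h import *
s=get_obs(); print(s["time"],s["tool_pos"],s["wrist_force"])
f=grab_frame("wrist"); cv2.imwrite("pics/w1.png",f["frame"]); print(np.round(f["tool_from_camera"],3).tolist())
# rail face line from top image edges: strongest vertical gradient near row 180
t=dict(np.load("top0.npz")); g=cv2.cvtColor(t["frame"],cv2.COLOR_BGR2GRAY).astype(float)
for c in range(284,398,16): print(c,[int(x) for x in g[170:186,c]])
```

```text
3.0167 [ 0.42213793 -0.12153139  0.09489705] [ 0.62204876  0.11771118 -0.17953507]
[[0.001, -0.957, -0.292, 0.08], [1.0, 0.001, 0.0, 0.001], [-0.0, -0.292, 0.957, -0.162], [0.0, 0.0, 0.0, 1.0]]
284 [193, 187, 177, 174, 173, 172, 173, 169, 152, 149, 176, 192, 196, 196, 196, 197]
300 [191, 180, 171, 174, 176, 176, 176, 170, 153, 149, 176, 193, 196, 196, 196, 197]
316 [193, 187, 179, 178, 179, 180, 178, 171, 152, 148, 176, 194, 196, 196, 197, 197]
332 [195, 193, 186, 181, 179, 180, 179, 170, 149, 140, 168, 191, 197, 198, 197, 197]
348 [194, 188, 181, 178, 178, 178, 179, 175, 161, 150, 170, 191, 197, 198, 199, 198]
364 [194, 188, 179, 175, 176, 177, 177, 169, 153, 149, 171, 192, 198, 199, 198, 198]
380 [192, 174, 165, 172, 177, 177, 176, 169, 153, 150, 172, 193, 197, 198, 198, 198]
396 [194, 185, 179, 179, 180, 180, 178, 169, 159, 156, 173, 192, 198, 198, 198, 198]
```

View pics/w1.png

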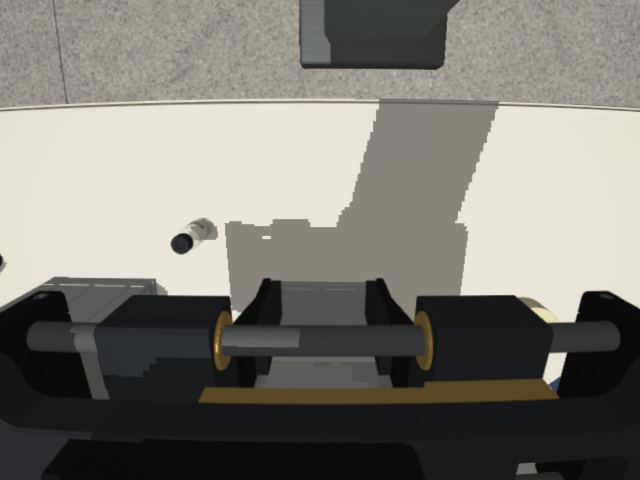

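The wrist view faces forward and down. The fingers straddle crate L evenly, and the vial stands clear at (190,240). Now tipping crate L.

Call:
{"op": "move_arm", "data": {"series": [{"dp":[4,-1,-7],"rotation":[0,0,0],"gripper":0},{"dp":[8,0,0],"rotation":[0,0,0],"gripper":0},{"dp":[7,0,0],"rotation":[0,0,0],"gripper":0},{"dp":[7,0,0],"rotation":[0,0,0],"gripper":0},{"dp":[7,0,1],"rotation":[0,0,0],"gripper":0}]}}

```text
time: 3.48
tool_pos: [0.4588, -0.1228, 0.0931]
eef_rot: [-0.001, 1.0, 0.0, 0.001]
wrist_force: [-1.9, -0.0, 0.7]
finger_gap: 0.0438
grasp_force: 0.7
```

Call:
{"op": "move_arm", "data": {"series": [{"dp":[7,0,1],"rotation":[0,0,0],"gripper":0},{"dp":[7,0,2],"rotation":[0,0,0],"gripper":0},{"dp":[7,0,2],"rotation":[0,0,0],"gripper":0},{"dp":[7,0,2],"rotation":[0,0,0],"gripper":0},{"dp":[7,0,2],"rotation":[0,0,0],"gripper":0}]}}

```text
time: 3.9
tool_pos: [0.4927, -0.1227, 0.1009]
eef_rot: [-0.001, 1.0, 0.0, 0.0]
wrist_force: [-0.1, 0.5, 0.1]
finger_gap: 0.0436
grasp_force: 0.1
```

Run:
```python
from h import *
f=grab_frame("scene"); cv2.imwrite("pics/s1.png",cv2.resize(f["frame"][190:350,250:450],None,fx=3,fy=3))
uv,p=cloud(f)
m=(p[:,0]>.44)&(p[:,0]<.68)&(p[:,1]<-.07)&(p[:,1]>-.19)&(p[:,2]>.045)&(p[:,2]<.13)
q=p[m]
for x in np.arange(.44,.68,.02):
    k=q[(q[:,0]>=x)&(q[:,0]<x+.02)]
    if len(k): print(round(x,2),len(k),np.round(np.percentile(k[:,2],[5,50,95]),3))
```

```text
0.46 137 [0.046 0.053 0.106]
0.48 415 [0.055 0.079 0.122]
0.5 169 [0.053 0.101 0.115]
0.52 54 [0.051 0.075 0.104]
0.54 54 [0.067 0.086 0.093]
0.56 3 [0.081 0.083 0.084]
```

View pics/s1.png

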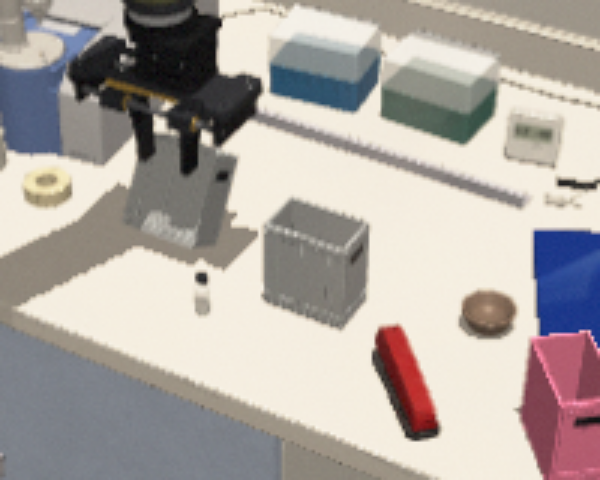

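Crate L at (180,195) in the crop is leaning on the fingertips and tipping cleanly. I'll push a little further, then back off.

Call:
{"op": "move_arm", "data": {"series": [{"dp":[7,0,2],"rotation":[0,0,0],"gripper":0},{"dp":[7,0,2],"rotation":[0,0,0],"gripper":0},{"dp":[7,0,0],"rotation":[0,0,0],"gripper":0},{"dp":[7,0,0],"rotation":[0,0,0],"gripper":0},{"dp":[0,0,0],"rotation":[0,0,0],"gripper":0}]}}

```text
time: 4.37
tool_pos: [0.5213, -0.1226, 0.1046]
eef_rot: [-0.001, 1.0, -0.0, 0.0]
wrist_force: [0.3, 0.2, -0.6]
finger_gap: 0.0437
grasp_force: 0.0
```

Call:
{"op": "move_arm", "data": {"series": [{"dp":[0,0,0],"rotation":[0,0,0],"gripper":0},{"dp":[-30,0,20],"rotation":[0,0,0],"gripper":0},{"dp":[-30,0,30],"rotation":[0,0,0],"gripper":0},{"dp":[-38,0,10],"rotation":[0,0,0],"gripper":0},{"dp":[0,0,0],"rotation":[0,0,0],"gripper":0}]}}

```text
time: 4.78
tool_pos: [0.4183, -0.1235, 0.1669]
eef_rot: [0.001, 1.0, 0.003, 0.002]
wrist_force: [1.4, -0.6, -1.0]
finger_gap: 0.0433
grasp_force: 0.0
```

```bash
cat > look.py <<'E'
from h import *
import sys
def rect(n,f,win,lo,hi):
    uv,p=cloud(f)
    m=(p[:,2]>lo)&(p[:,2]<hi)&(p[:,0]>win[0])&(p[:,0]<win[1])&(p[:,1]>win[2])&(p[:,1]<win[3])
    q=p[m]
    if len(q)<10: print(n,len(q)); return
    r=cv2.minAreaRect(q[:,:2].astype(np.float32)*1000)
    print(n,len(q),np.round(r[0],1),np.round(r[1],1),round(r[2],1),'z',np.round(np.percentile(q[:,2],[5,50,95]),3),'min',np.round(q.min(0)[:2],3),'max',np.round(q.max(0)[:2],3))
if __name__=="__main__":
    s=get_obs(); print(s["time"],s["tool_pos"])
    for n in("top","scene"):
        f=grab_frame(n); np.savez(n+"1.npz",**f)
        rect(n+" L",f,(.44,.74,-.19,-.06),.045,.07); rect(n+" R",f,(.44,.74,-.37,-.24),.045,.07)
E
python3 look.py
```

```text
4.7833 [ 0.41833013 -0.12345966  0.16693055]
top L 809 [ 562.3 -123.3] [ 89.9 100. ] 89.1 z [0.048 0.054 0.062] min [ 0.512 -0.169] max [ 0.613 -0.078]
top R 46 [ 475.8 -302. ] [86.9 53.4] 88.9 z [0.047 0.055 0.063] min [ 0.449 -0.345] max [ 0.503 -0.259]
scene L 579 [ 563.  -124.7] [ 96.  109.8] 89.5 z [0.048 0.056 0.06 ] min [ 0.508 -0.173] max [ 0.618 -0.077]
scene R 290 [ 478.9 -306.6] [90.1 63.2] 88.1 z [0.046 0.06  0.069] min [ 0.447 -0.352] max [ 0.51  -0.261]
```

Crate L now lies at x 0.512 to 0.613, square and 55 mm high. Next is crate R.

Call:
{"op": "move_arm", "data": {"series": [{"dp":[0,-38,0],"rotation":[0,0,0],"gripper":0},{"dp":[0,-38,0],"rotation":[0,0,0],"gripper":0},{"dp":[0,-38,0],"rotation":[0,0,0],"gripper":0},{"dp":[0,-38,0],"rotation":[0,0,0],"gripper":0},{"dp":[0,-29,0],"rotation":[0,0,0],"gripper":0}]}}

```text
time: 5.3
tool_pos: [0.4222, -0.3071, 0.1636]
eef_rot: [-0.0, 1.0, -0.001, -0.001]
wrist_force: [0.3, 0.8, 0.1]
finger_gap: 0.0433
grasp_force: 0.0
```

Call:
{"op": "move_arm", "data": {"series": [{"dp":[0,0,-30],"rotation":[0,0,0],"gripper":0},{"dp":[0,0,-30],"rotation":[0,0,0],"gripper":0},{"dp":[0,0,-18],"rotation":[0,0,0],"gripper":0},{"dp":[0,0,0],"rotation":[0,0,0],"gripper":0},{"dp":[4,0,0],"rotation":[0,0,0],"gripper":0}]}}

```text
time: 5.72
tool_pos: [0.425, -0.3039, 0.0846]
eef_rot: [-0.0, 1.0, -0.0, -0.002]
wrist_force: [0.2, -0.7, 0.1]
finger_gap: 0.0433
grasp_force: 0.0
```

Call:
{"op": "move_arm", "data": {"series": [{"dp":[8,0,0],"rotation":[0,0,0],"gripper":0},{"dp":[8,0,0],"rotation":[0,0,0],"gripper":0},{"dp":[7,0,0],"rotation":[0,0,0],"gripper":0},{"dp":[7,0,0],"rotation":[0,0,0],"gripper":0},{"dp":[7,0,1],"rotation":[0,0,0],"gripper":0}]}}

```text
time: 6.13
tool_pos: [0.4646, -0.3038, 0.0877]
eef_rot: [-0.001, 1.0, -0.0, 0.0]
wrist_force: [-1.0, 0.7, 1.3]
finger_gap: 0.0433
grasp_force: 0.6
```

Call:
{"op": "move_arm", "data": {"series": [{"dp":[7,0,2],"rotation":[0,0,0],"gripper":0},{"dp":[7,0,2],"rotation":[0,0,0],"gripper":0},{"dp":[7,0,2],"rotation":[0,0,0],"gripper":0},{"dp":[7,0,2],"rotation":[0,0,0],"gripper":0},{"dp":[7,0,2],"rotation":[0,0,0],"gripper":0}]}}

```text
time: 6.55
tool_pos: [0.4992, -0.3036, 0.0973]
eef_rot: [-0.001, 1.0, 0.0, 0.0]
wrist_force: [0.6, -0.2, -0.1]
finger_gap: 0.0433
grasp_force: 0.0
```

Call:
{"op": "move_arm", "data": {"series": [{"dp":[7,0,2],"rotation":[0,0,0],"gripper":0},{"dp":[7,0,2],"rotation":[0,0,0],"gripper":0},{"dp":[7,0,0],"rotation":[0,0,0],"gripper":0},{"dp":[7,0,0],"rotation":[0,0,0],"gripper":0},{"dp":[0,0,0],"rotation":[0,0,0],"gripper":0}]}}

```text
time: 6.97
tool_pos: [0.528, -0.3032, 0.1009]
eef_rot: [-0.001, 1.0, -0.0, 0.0]
wrist_force: [-0.1, 0.7, 0.1]
finger_gap: 0.0437
grasp_force: 0.0
```

Call:
{"op": "move_arm", "data": {"series": [{"dp":[0,0,0],"rotation":[0,0,0],"gripper":0},{"dp":[-30,0,30],"rotation":[0,0,0],"gripper":0},{"dp":[-30,25,30],"rotation":[0,0,0],"gripper":0},{"dp":[-30,30,20],"rotation":[0,0,0],"gripper":0},{"dp":[0,35,20],"rotation":[0,0,0],"gripper":0}]}}

```text
time: 7.38
tool_pos: [0.4385, -0.2244, 0.1928]
eef_rot: [0.004, 1.0, 0.0, -0.002]
wrist_force: [0.8, 0.5, -0.6]
finger_gap: 0.0436
grasp_force: 0.0
```

```bash
python3 look.py
python3 - <<'E'
from h import *
f=grab_frame("wrist"); cv2.imwrite("pics/w2.png",cv2.rotate(f["frame"],cv2.ROTATE_180))
g=dict(np.load("scene1.npz")); cv2.imwrite("pics/s2.png",cv2.resize(g["frame"][200:340,250:450],None,fx=4,fy=4,interpolation=cv2.INTER_CUBIC))
E
```

```text
7.3833 [ 0.43854366 -0.22438797  0.19277856]
top L 808 [ 562.4 -123.1] [ 90.5 100.6] 89.1 z [0.047 0.054 0.062] min [ 0.512 -0.169] max [ 0.613 -0.078]
top R 791 [ 558.2 -304.5] [ 89.1 100.8] 89.0 z [0.048 0.055 0.062] min [ 0.507 -0.349] max [ 0.608 -0.259]
scene L 580 [ 563.5 -126.9] [ 93.8 110.5] 87.2 z [0.048 0.055 0.06 ] min [ 0.506 -0.172] max [ 0.618 -0.078]
scene R 660 [ 556.8 -305.8] [109.7  93. ] 0.3 z [0.048 0.056 0.06 ] min [ 0.502 -0.352] max [ 0.612 -0.259]
```

View pics/s2.png

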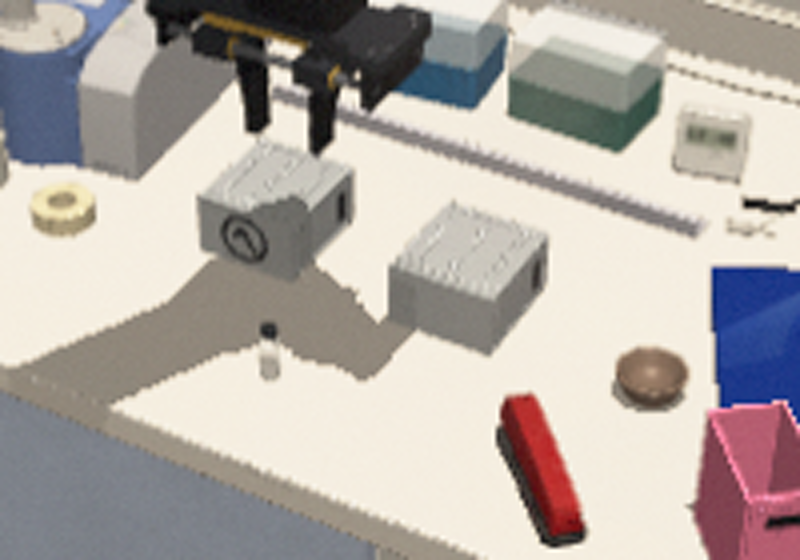

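The ring stamp shows on the left crate's underside, at (243,238) in the crop; the right crate is blank. Both lie square, so I'll push the left one.

Run:
```python
from h import *
f=dict(np.load("top1.npz")); g=cv2.cvtColor(f["frame"],cv2.COLOR_BGR2GRAY).astype(float)
P=[]
for c in range(284,398,3):
    col=g[:,c]; h=(col[179]+col[183])/2; r=next(r for r in range(179,184) if col[r]<=h<col[r+1]); P.append((c,r+(h-col[r])/(col[r+1]-col[r])))
p=pts(f,P,0.0); k=np.polyfit(p[:,1],p[:,0],1); print("x=%.4f*y+%.4f"%tuple(k),"res",np.std(p[:,0]-np.polyval(k,p[:,1])),"at crate",np.polyval(k,[-.078,-.123,-.168]))
```

```text
x=0.0261*y+0.7377 res 0.00019562268186881635 at crate [0.73566534 0.73449064 0.73331594]
```

Call:
{"op": "move_arm", "data": {"series": [{"dp":[6,38,0],"rotation":[0,0,0],"gripper":0.1},{"dp":[6,38,0],"rotation":[0,0,0],"gripper":0.1},{"dp":[6,21,-30],"rotation":[0,0,-0.02],"gripper":0.1},{"dp":[6,0,-40],"rotation":[0,0,0],"gripper":0.1},{"dp":[0,0,-40],"rotation":[0,0,0],"gripper":0.1}]}}

```text
time: 7.95
tool_pos: [0.4706, -0.1231, 0.0827]
eef_rot: [0.008, 1.0, -0.0, 0.002]
wrist_force: [0.4, 0.8, 0.1]
finger_gap: 0.0477
grasp_force: 0.0
```

Call:
{"op": "move_arm", "data": {"series": [{"dp":[0,0,-30],"rotation":[0,0,-0.008],"gripper":0.1},{"dp":[0,0,-25],"rotation":[0,0,0],"gripper":0.1},{"dp":[10,0,0],"rotation":[0,0,0],"gripper":0.1},{"dp":[8,0,0],"rotation":[0,0,0],"gripper":0.1},{"dp":[6,0,0],"rotation":[0,0,0],"gripper":0.1}]}}

```text
time: 8.37
tool_pos: [0.4952, -0.125, 0.0299]
eef_rot: [0.014, 1.0, -0.001, 0.001]
wrist_force: [-0.1, 0.2, -0.4]
finger_gap: 0.0479
grasp_force: 0.0
```

Call:
{"op": "move_arm", "data": {"series": [{"dp":[6,0,0],"rotation":[0,0,0],"gripper":0.1},{"dp":[8,0,0],"rotation":[0,0,0],"gripper":0.1},{"dp":[10,0,0],"rotation":[0,0,0],"gripper":0.1},{"dp":[10,0,0],"rotation":[0,0,0],"gripper":0.1},{"dp":[10,0,0],"rotation":[0,0,0],"gripper":0.1}]}}

```text
time: 8.78
tool_pos: [0.538, -0.1238, 0.0291]
eef_rot: [0.013, 1.0, 0.0, 0.0]
wrist_force: [-3.0, -0.6, 2.7]
finger_gap: 0.0482
grasp_force: 1.2
```

Call:
{"op": "move_arm", "data": {"series": [{"dp":[10,0,0],"rotation":[0,0,0],"gripper":0.1},{"dp":[10,0,0],"rotation":[0,0,0],"gripper":0.1},{"dp":[10,0,0],"rotation":[0,0,0],"gripper":0.1},{"dp":[10,0,0],"rotation":[0,0,0],"gripper":0.1},{"dp":[8,0,0],"rotation":[0,0,0],"gripper":0.1}]}}

```text
time: 9.2
tool_pos: [0.5861, -0.1238, 0.0285]
eef_rot: [0.013, 1.0, -0.0, 0.0]
wrist_force: [-2.2, -0.1, 1.9]
finger_gap: 0.0478
grasp_force: 1.2
```

```bash
python3 look.py; python3 -c "
from h import *
s=get_obs();print(s['wrist_force'],s['wrist_torque'])"
```

```text
9.2 [ 0.58611984 -0.12384251  0.02854203]
top L 91 [ 682.  -150.1] [80.3 38.5] 50.8 z [0.049 0.055 0.061] min [ 0.642 -0.17 ] max [ 0.693 -0.107]
top R 820 [ 558.1 -304.4] [ 89.1 100.6] 89.0 z [0.048 0.054 0.062] min [ 0.508 -0.349] max [ 0.608 -0.259]
scene L 176 [ 631.5 -127.2] [ 91.5 117.3] 89.4 z [0.046 0.055 0.067] min [ 0.573 -0.174] max [ 0.69  -0.082]
scene R 663 [ 557.6 -305.8] [ 91.8 107.6] 89.2 z [0.048 0.056 0.06 ] min [ 0.504 -0.352] max [ 0.611 -0.259]
[1.46046621 0.72758747 0.78539653] [ 0.01339076  0.04435821 -0.03180185]
```

Call:
{"op": "move_arm", "data": {"series": [{"dp":[8,0,0],"rotation":[0,0,0],"gripper":0.1},{"dp":[8,0,0],"rotation":[0,0,0],"gripper":0.1},{"dp":[7,0,0],"rotation":[0,0,0],"gripper":0.1},{"dp":[5,0,0],"rotation":[0,0,0],"gripper":0.1},{"dp":[4,0,0],"rotation":[0,0,0],"gripper":0.1}]}}

```text
time: 9.72
tool_pos: [0.6174, -0.1238, 0.0286]
eef_rot: [0.013, 1.0, 0.0, -0.0]
wrist_force: [-1.6, -0.6, 0.7]
finger_gap: 0.0485
grasp_force: 1.0
```

Call:
{"op": "move_arm", "data": {"series": [{"dp":[2,0,0],"rotation":[0,0,0],"gripper":0.1},{"dp":[2,0,0],"rotation":[0,0,0],"gripper":0.1},{"dp":[1,0,0],"rotation":[0,0,0],"gripper":0.1},{"dp":[1,0,0],"rotation":[0,0,0],"gripper":0.1},{"dp":[1,0,0],"rotation":[0,0,0],"gripper":0.1}]}}

```text
time: 10.13
tool_pos: [0.6237, -0.124, 0.0286]
eef_rot: [0.013, 1.0, 0.0, -0.0]
wrist_force: [-0.9, 0.4, -0.7]
finger_gap: 0.0478
grasp_force: 0.7
```

Call:
{"op": "move_arm", "data": {"series": [{"dp":[1,0,0],"rotation":[0,0,0],"gripper":0.1},{"dp":[1,0,0],"rotation":[0,0,0],"gripper":0.1},{"dp":[1,0,0],"rotation":[0,0,0],"gripper":0.1},{"dp":[0,0,0],"rotation":[0,0,0],"gripper":0.1},{"dp":[0,0,0],"rotation":[0,0,0],"gripper":0.1}]}}

```text
time: 10.55
tool_pos: [0.6265, -0.124, 0.0286]
eef_rot: [0.013, 1.0, 0.0, -0.0]
wrist_force: [-2.9, -0.1, -0.2]
finger_gap: 0.0479
grasp_force: 1.4
```

Call:
{"op": "move_arm", "data": {"series": [{"dp":[1,0,0],"rotation":[0,0,0],"gripper":0.1},{"dp":[1,0,0],"rotation":[0,0,0],"gripper":0.1},{"dp":[0,0,0],"rotation":[0,0,0],"gripper":0.1},{"dp":[0,0,0],"rotation":[0,0,0],"gripper":0.1},{"dp":[0,0,0],"rotation":[0,0,0],"gripper":0.1}]}}

```text
time: 10.97
tool_pos: [0.6265, -0.124, 0.0286]
eef_rot: [0.013, 1.0, 0.001, -0.002]
wrist_force: [-8.9, 0.2, 5.0]
finger_gap: 0.0479
grasp_force: 4.3
```

The tool has stopped at x=0.6265 with about 9 N on it, so the crate is against the rail. I'll back off and check.

Call:
{"op": "move_arm", "data": {"series": [{"dp":[-10,0,0],"rotation":[0,0,0],"gripper":0.1},{"dp":[-25,0,0],"rotation":[0,0,0],"gripper":0.1},{"dp":[-35,0,15],"rotation":[0,0,0],"gripper":0.1},{"dp":[-35,0,35],"rotation":[0,0,0],"gripper":0.1},{"dp":[-35,0,40],"rotation":[0,0,0],"gripper":0.1}]}}

```text
time: 11.38
tool_pos: [0.4999, -0.1239, 0.1038]
eef_rot: [0.014, 1.0, -0.0, -0.001]
wrist_force: [-0.0, 0.9, 2.5]
finger_gap: 0.0479
grasp_force: 0.0
```

Call:
{"op": "move_arm", "data": {"series": [{"dp":[-20,-20,40],"rotation":[0,0,0],"gripper":0.1},{"dp":[0,-30,40],"rotation":[0,0,0],"gripper":0.1},{"dp":[0,-30,10],"rotation":[0,0,0],"gripper":0.1},{"dp":[0,0,0],"rotation":[0,0,0],"gripper":0.1},{"dp":[0,0,0],"rotation":[0,0,0],"gripper":0.1}]}}

```text
time: 11.8
tool_pos: [0.4859, -0.1981, 0.1835]
eef_rot: [0.015, 1.0, -0.0, 0.002]
wrist_force: [0.0, 0.2, -0.1]
finger_gap: 0.0478
grasp_force: 0.0
```

```bash
python3 look.py
python3 - <<'E'
from h import *
f=dict(np.load("top1.npz")); cv2.imwrite("pics/t3.png",cv2.resize(f["frame"][150:300,220:440],None,fx=3.6,fy=3.6,interpolation=cv2.INTER_CUBIC))
E
```

```text
11.8 [ 0.4859285  -0.19807426  0.18346581]
top L 800 [ 683.3 -124.5] [ 90.7 101.6] 89.0 z [0.048 0.055 0.062] min [ 0.632 -0.171] max [ 0.734 -0.079]
top R 665 [ 557.7 -304.9] [ 88.9 101. ] 89.9 z [0.047 0.055 0.061] min [ 0.507 -0.349] max [ 0.608 -0.26 ]
scene L 391 [ 683.2 -124.5] [ 96.6 110.6] 88.1 z [0.047 0.055 0.06 ] min [ 0.628 -0.174] max [ 0.74  -0.076]
scene R 663 [ 558.  -305.8] [ 93. 107.] 89.8 z [0.048 0.056 0.06 ] min [ 0.504 -0.352] max [ 0.612 -0.259]
```

View pics/t3.png

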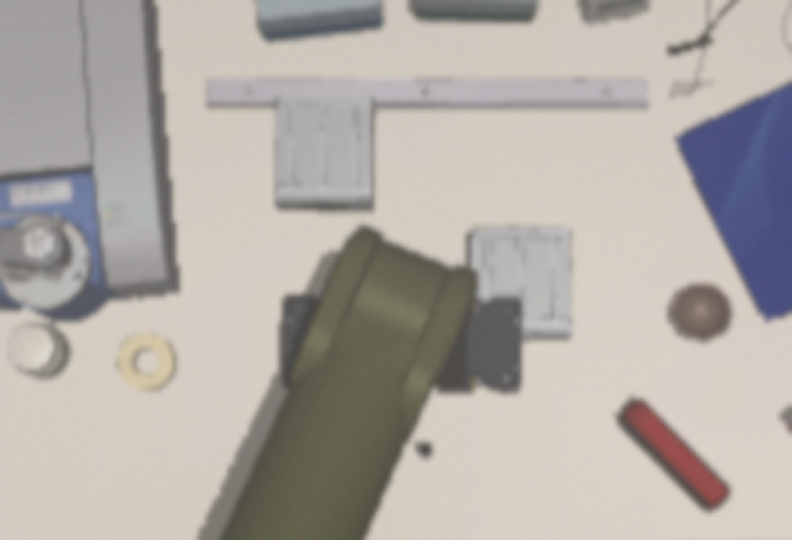

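The stamped crate's far end measures x≈0.734 against a rail face at 0.7345, and it looks square at (325,100) in the crop. The plain crate and the bystanders are undisturbed, and the arm is clear.

```bash
python3 -c "
from plant import *
print(finish_job())"
```

```text
the job is handed in; nothing more can be done
None
```

I tipped both crates onto their far sides, pushed the stamped (left) crate square against the rail, left the plain one lying where it fell, and handed the job in at about 12 s; the hand-in returned no verdict.

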